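Clamp the broad frame corner with the handwheel

TASK

Lay the broader of the two wooden frame corners flat in the corner clamp, elbow into the V stop, and let go of it. Then wind the handwheel clockwise (seen from above) until the jaw has pushed the corner fully home against the V stop and grips it snugly; go by the feel at the crank and do not force it, or the jaw will crush the wood. Let go of the wheel so that the clamp alone holds the corner, and leave everything else on the table where it is.

Things in the scene. Friction and masses are not known exactly. Their poses are not given: they have to be found in the camera images.
- broad_elbow (a point): The frame corner to clamp: plain wooden L, 24 mm thick, lying flat, loose, 70-140 g, legs 26 mm wide and 110 mm long along the outer edge. Point: centre of the 26 x 26 mm elbow square, half-way up. x runs along the middle of one leg, y along the other, z up; legs end 97 mm from here. Outer edges 13 mm behind (-x, -y); inner vertex at (+13, +13) mm.
- broad: The same broad corner as a whole; origin on its underside at (23.8, 23.8, -12) mm from the elbow point, axes alike. Grip it across a leg near that leg's outer end (60 to 80 mm from the elbow point) and the fingers stay clear of the V stop and of the jaw when it is laid in.
- slim_elbow (a point): The other wooden frame corner, a bystander: same L shape but slimmer, 16 mm thick, legs 16 mm wide and 80 mm long. Point: centre of its elbow, half-way up. Not to be moved.
- stop_seat (a point): Where the broad corner's elbow point must be when it is fully home in the V stop: 12 mm above the clamp's bed (a grey plate, top 20 mm above the table, 160 x 340 mm). x and y run along the two stop faces; when home the corner's x, y axes point the same way. The V opens to +x +y; the faces lie 13 mm behind (-x, -y) and end 32 mm ahead. Seated, the inner vertex is 18 mm out on the diagonal.
- vstop: The V stop: steel right-angled fence on the bed, 18 mm high, bars 14 mm thick. Origin: the inside vertex of the V at bed height, axes along its two faces. Fixed, but bolted at a different place along the bed each time.
- jaw: The steel jaw; x is the way it advances (along the V's diagonal), 10 mm per radian of the wheel. Its 90 degree nose (faces 20 mm long, 20 mm tall) enters the corner's inner vertex. The origin, at bed height, is the nose's tip when fully screwed in; the nose is screwed out 0 to 6 mm beyond it, a different amount each time. The nose is spring-backed: 20 N per mm. Bar behind 28 mm wide.
- wheel (a joint): Turn of the steel handwheel, rad: 0 jaw fully back, grows clockwise seen from above, up to 6.6. Upright axis, rim 106 mm across, rim top 67 mm above the table. It stays where left: drag 0.25 N m, so about 5 N at the crank handle. Once the jaw bears on the seated wood the push at the crank rises by about 1 N per 5 N of jaw force. 10 to 20 N at the jaw is snug; over 40 N crushes.
- wheel_axis (a point): On the wheel's upright axis, 83 mm above the table; z up, x along the jaw's travel.
- crank_handle (a point): Centre of the upright wooden crank handle on the wheel's rim, 48 mm from the wheel's axis: a cylinder 20 mm across, 42 mm high, from 67.5 to 109.5 mm above the table. It spins freely about its own upright axis, so a gripper holding it need not turn while the wheel goes round. Its frame's orientation has no use.
- bowl: Jade green ceramic bowl, 116 mm across and 50 mm high; origin under its centre. Bystander.
- lens: Chrome hand lens lying flat, ring 80 mm across, handle 110 mm; origin under the ring's centre. Bystander.
- burr: Wooden burr puzzle, 90 mm in each direction; origin under its centre. Bystander.
- glue: White glue bottle, 52 mm across and 130 mm high; origin under its centre. Bystander.
- brush: Wooden-handled brush, 170 mm long, lying; origin under its middle. Bystander.
There are look-alikes about, which are no part of the job. What is shaped like the broad but blue is not meant.

How it is judged:
By the outcome, as a careful person would: the job done as asked, in the order asked, and still so for the second after the job is handed in, with the robot touching nothing.
It also fails if it takes over 64 s, if anything falls off the work surface, if the arm or the gripper's body presses on something with over 40 N, if the wrist force passes 120 N, or if a joint passes its speed limit or range.

ROBOT

A 6-joint arm with a two-finger parallel gripper is mounted at the origin on the work surface. World frame = base frame: x ahead of the robot, y to its left, z up, the work surface at z = 0. Lengths are in mm, angles in rad, forces in N, time in s.
With the tool pointing down it reaches from about 275 to 1000 mm from the base axis. Payload 8.4 kg.
Tool frame: the origin (TCP) lies on the centre line of the jaws, within the pads' length; the fingertips stand r.tip_reach ahead of it and the grasp point (between the pads) lies 11 mm behind it (r.tip_reach is the distance from the TCP to the fingertips, in mm); z points along the fingers, y is the line along which they close (so a half turn about z gives the same grasp; the last joint's range is limited). The gripper opens to 85 mm and grips with 20 to 120 N. Pads are 22 mm wide; open, the fingers measure 114 mm over their backs; the gripper's body (76 mm by 85 mm) begins 54 mm behind the grasp point. The pads swing forward as they close: fully open they stand 13 mm farther back than shut.
Start: joints at [-1.121, 0.353, 1.633, -0, 1.155, -0.002], TCP at [272.865, -562.292, 239.281] pointing down, gripper open.
Joint ranges: [-2.63, 2.63], [-0.92, 2.1], [0.06, 2.66], [-1.3, 4.44], [0, 2.69], [-3.02, 3.02]. Speed limits (rad/s): [2.22, 2.22, 2.79, 3.14, 3.14, 3.14].

INTERFACE

Orientations are given as [roll, pitch, yaw] about the fixed x, y, z axes, in that order (R = Rz(yaw) Ry(pitch) Rx(roll)).
In Python, from rig import r gives the robot as it stands.
- The arm moves only by the tool carry_out, never from a script. Its argument "targets" is a list of rows, each an object with "dp": the shift along the tool's x, y, z in mm, a list of three; "yaw": the turn about the tool's z in degrees. A call has 1 to 12 rows; each row is the pose to reach, as a shift and turn from the pose commanded when the call began, along the tool's axes at that moment; what a row does not reach only later rows make up. A row lasts 1/8 s, in which the tool goes at most 62.5 mm and 10.7 degrees, less where a joint would pass 70% of its speed; a pose out of reach is approached as far as the arm can. A call with a gripper value outside its range is refused whole. "fingers" is the opening, from -1 (shut) to 1 (fully open), so that 0 is half open, set as the call begins (left out, the last holds). The fingers move at their own pace and stop on an object; "grip_force" is the grip in N (left out, the last holds). Time passes only in rows, so rows that repeat a pose let the fingers close. It gives the time, the measured TCP pose, the force, the opening and the grip force at its end, in the units of the state.
- r.sense(): the state, without advancing time (a new reading comes with each control period).
- r.grab_frame(name): name is "side" or "top"; returns the picture (384x512x3 uint8, red, green, blue); there is no depth.
- r.get_calibration(name): a dict with "fx", "fy", "cx", "cy" (pixels), "dist_coeffs" ([k1, k2, p1, p2, k3] as OpenCV has them; the pictures are not rectified), "rvec" (rotation vector, rad) and "tvec" (3), from world to camera coordinates, as OpenCV has them. Camera axes: x right, y down, z forward; pixel columns grow to the right and rows downward; lengths in mm; the calibration is good to about 2 mm. A picture is of the moment at which its call begins. get_calibration takes no time and is no camera call.
- r.sign_off(): hands the job in; it is judged then, once.
The state is a dict: "clock": time; "qpos": joint angles; "qvel": joint speeds; "joint_efforts": joint torques, N m; "eef_pos": TCP position; "tcp_rot": TCP orientation; "contact_force": force on the tool from outside, world axes, zero at the start; "wrist_torque": the same for the moment, N m; "opening": opening from 0.0 (shut) to 1.0 (fully open); "grasp_force": force on a finger pad.
Only numpy, scipy, OpenCV 4.12 (cv2) and the standard library are available. Lean on these libraries where they do the work, as an engineer would, in place of code of your own. Each camera call takes 0.05 s, during which the arm holds its last target. There are 200 camera calls.

## Working session

There is one attempt and no reset: what is moved stays moved. The work goes in short steps, Python scripts to look and compute and a tool call to move; the robot and the scene stay as the last step left them, time stands still between calls to the robot, and variables do not carry over. Pictures are saved under pics/ and viewed, at most 10 in all, crops included, and the job is handed in when it is done.

Besides the shell and the picture viewer there is one more tool, called as name(argument=value, ...), one argument or row to a line, values as JSON. carry_out: Moves the arm, as the interface text tells. Its arguments: {"type":"object","properties":{"targets":{"type":"array","items":{"type":"object","properties":{"dp":{"type":"array","items":{"type":"number"}},"yaw":{"type":"number"}}}},"fingers":{"type":"number"},"grip_force":{"type":"number"}},"required":["targets"]}

```bash
mkdir -p pics; cat > h.py <<'E'
import numpy as np, cv2
from rig import r
def snap(n,f):
    im=r.grab_frame(n); cv2.imwrite(f,im[:,:,::-1]); return im
def cal(n):
    c=r.get_calibration(n)
    K=np.array([[c['fx'],0,c['cx']],[0,c['fy'],c['cy']],[0,0,1.]])
    return K,np.array(c['dist_coeffs'],float),np.array(c['rvec'],float),np.array(c['tvec'],float)
def p2w(n,px,z):
    K,D,rv,tv=cal(n); R=cv2.Rodrigues(rv)[0]
    u=cv2.undistortPoints(np.array(px,float).reshape(-1,1,2),K,D).reshape(-1,2)
    d=np.c_[u,np.ones(len(u))]@R; o=-R.T@tv.ravel()
    return o+d*((np.broadcast_to(z,len(u))-o[2])/d[:,2])[:,None]
def w2p(n,P):
    K,D,rv,tv=cal(n)
    return cv2.projectPoints(np.array(P,float).reshape(-1,1,3),rv,tv,K,D)[0].reshape(-1,2)
E
python3 - <<'E'
from h import *
for n in('top','side'):
    im=snap(n,f'pics/{n}0r.png'); cv2.imwrite(f'pics/{n}0.png',cv2.resize(im[:,:,::-1],(800,600),interpolation=cv2.INTER_CUBIC))
    K,D,rv,tv=cal(n);R=cv2.Rodrigues(rv)[0];print(n,-R.T@tv.ravel(),R[2],K[0,0],D)
print(r.sense(), r.tip_reach)
E
```

```text
top [ 248.56661623   43.39141893 1987.621358  ] [ 0.15782583 -0.00837515 -0.98743145] 476.5646584015458 [-0.13250486  0.          0.          0.          0.        ]
side [ 477.17103709  986.83219139 1213.06609311] [ 0.03621107 -0.63893208 -0.76841041] 428.16530666370323 [-0.01644557  0.          0.          0.          0.        ]
{'clock': 0.1, 'qpos': array([-1.12138764e+00,  3.53604735e-01,  1.63405763e+00, -2.92434112e-06,
        1.15521190e+00, -2.42017197e-03]), 'qvel': array([-0.00090223,  0.00179429, -0.00266476, -0.00168768, -0.00166883,
        0.00065249]), 'joint_efforts': array([ 9.56224867e-04, -6.06359625e+01, -3.42816567e+01,  5.87864929e-05,
        3.87545937e-03,  8.33078093e-05]), 'eef_pos': array([ 272.68692453, -561.90743771,  238.62152374]), 'tcp_rot': array([-3.14031104e+00, -4.27823466e-07,  4.51830038e-01]), 'contact_force': array([-0.39055256, -0.14875822, -0.30532838]), 'wrist_torque': array([-0.02521445,  0.02994055,  0.00516027]), 'grasp_force': 0.0, 'opening': 1.002011635474184} 8.0
```

View pics/top0.png

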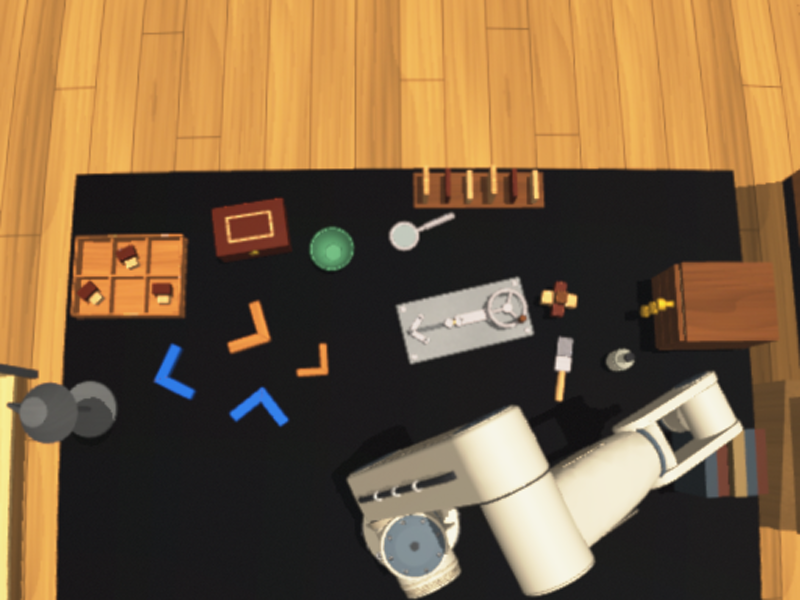

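View pics/side0.png

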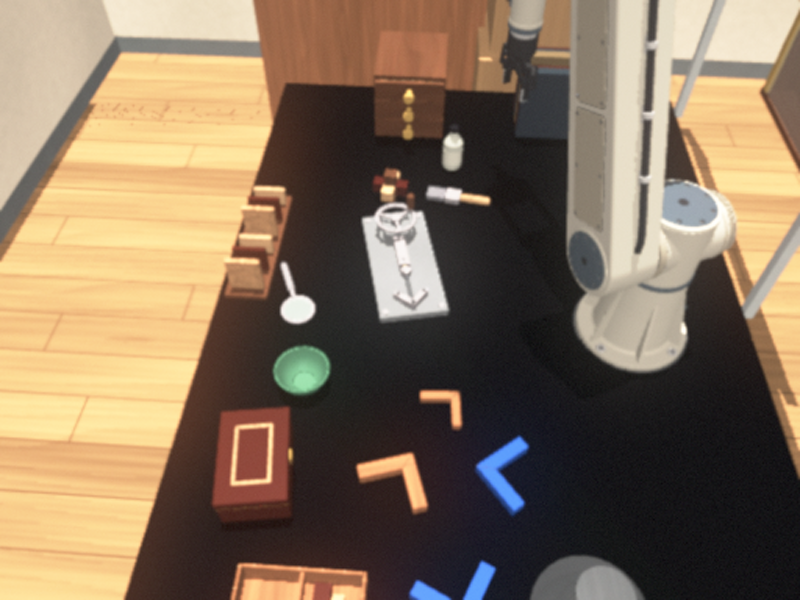

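```bash
python3 - <<'E'
import cv2,numpy as np
t=cv2.imread('pics/top0r.png');s=cv2.imread('pics/side0r.png')
a=cv2.resize(t[185:265,130:230],(500,400),interpolation=cv2.INTER_CUBIC)
cv2.imwrite('pics/wood.png',a)
# top clamp: cols 245..345 rows 170..240 ; side clamp cols 225..295 rows 125..210
b=cv2.resize(t[172:237,248:348],(800,520),interpolation=cv2.INTER_CUBIC)
c=cv2.resize(s[125:210,225:295],(490,595),interpolation=cv2.INTER_CUBIC)
cv2.imwrite('pics/clampT.png',b);cv2.imwrite('pics/clampS.png',c)
E
```

```text
(no output)
```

View pics/wood.png

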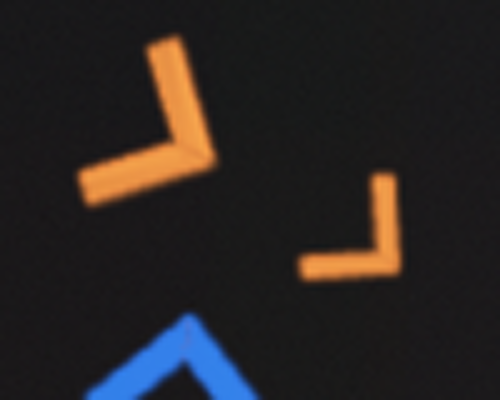

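View pics/clampT.png

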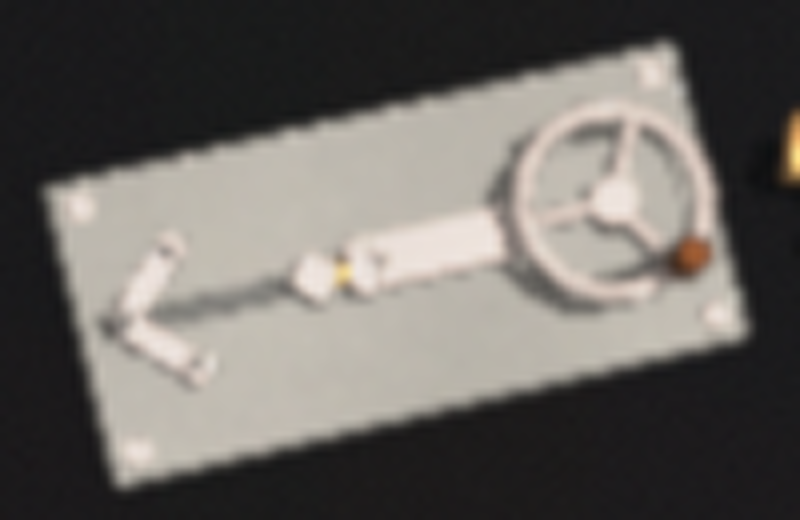

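View pics/clampS.png

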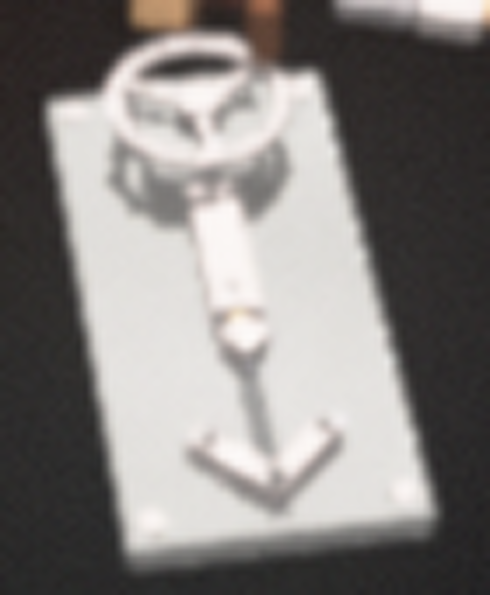

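Top camera, raw pixels: the plain wooden L at (160,210) is the larger one, so it is the broad corner. The wooden L at (202,236) is slimmer and is the bystander. The blue Ls at (112,238) and (166,260) are look-alikes. On the clamp, the V is at about (264,212), opening towards the wheel at (325,197). The crank handle top is at (334,204).

```bash
cat > fit.py <<'E'
from h import *
from scipy.optimize import minimize
def xf(p,P):
    c,s=np.cos(p[2]),np.sin(p[2]); P=np.array(P,float)
    return np.c_[P[:,:2]@np.array([[c,s],[-s,c]])+p[:2],P[:,2]]
def boxpts(x0,x1,y0,y1,z0,z1): return [[x,y,z] for x in(x0,x1) for y in(y0,y1) for z in(z0,z1)]
def render(n,p,boxes,off,shape,S):
    m=np.zeros((shape[0]*S,shape[1]*S),np.uint8)
    for b in boxes:
        u=(w2p(n,xf(p,boxpts(*b)))-off+.5)*S-.5
        cv2.fillPoly(m,[np.round(cv2.convexHull(u.astype(np.float32))*16).astype(np.int32)],255,shift=4)
    return m
def fit(masks,boxes,p0,S=6):
    # masks: {cam:(float mask 0..1 crop, offset)}
    up={n:cv2.resize(m,None,fx=S,fy=S,interpolation=cv2.INTER_LINEAR) for n,(m,o) in masks.items()}
    def cost(p):
        t=0
        for n,(m,o) in masks.items():
            a=cv2.GaussianBlur(render(n,p,boxes,o,m.shape,S).astype(float)/255,(0,0),S*.5)
            t+=((a-up[n])**2).sum()/up[n].sum()
        return t
    q=minimize(cost,p0,method='Nelder-Mead',options=dict(initial_simplex=[p0]+[np.array(p0)+d for d in([8,0,0],[0,8,0],[0,0,.06])],xatol=.02,fatol=1e-6))
    return q.x,q.fun
def Lboxes(w,l,t): return [(-w/2,l-w/2,-w/2,w/2,0,t),(-w/2,w/2,-w/2,l-w/2,0,t)]
def imgs(): return {n:r.grab_frame(n).astype(float) for n in('top','side')}
def wood(im): return np.clip((im[...,0]-im[...,2]-25)/110,0,1)
E
python3 - <<'E'
from fit import *
I={n:cv2.imread(f'pics/{n}0r.png')[:,:,::-1].astype(float) for n in('top','side')}
# broad: initial from top pixels (crop/5 + offset)
c=lambda x,y:(130+x/5,185+y/5)
pts=p2w('top',[c(215,162),c(165,42),c(85,190)],24)
print('outer vertex, leg ends',pts.round(0))
W=(w2p('side',[[*pts[0][:2],12]])[0]).round()
M={'top':(wood(I['top'])[188:230,140:178],np.array([140,188])),'side':(wood(I['side'])[280:335,220:280],np.array([220,280]))}
e=pts[0]; d1=pts[1]-e; d2=pts[2]-e
yaw=np.arctan2(d1[1]+d2[1],d1[0]+d2[0])-np.pi/4
el=e[:2]+18.4*np.array([np.cos(yaw+np.pi/4),np.sin(yaw+np.pi/4)])
for k in(['top','side'],['top'],['side']):
    print(k,el,yaw,fit({n:M[n] for n in k},Lboxes(26,110,24),[*el,yaw]))
# clamp manual points
q=lambda x,y:(248+x/8,172+y/8); s=lambda x,y:(225+x/7,125+y/7)
print('bedT',p2w('top',[q(43,188),q(672,42),q(750,338),q(118,488)],20).round(1))
print('bedS',p2w('side',[s(45,103),s(320,72),s(437,515),s(128,555)],20).round(1))
print('rim T',p2w('top',[q(615.5,201)],67).round(1),'hub',p2w('top',[q(613,198)],75).round(1),'handle',p2w('top',[q(691,255)],109.5).round(1))
print('rim S',p2w('side',[s(195,98)],67).round(1))
print('VT outer,innervert,ends',p2w('top',[q(103,323),q(130,316),q(175,238),q(205,378)],38).round(1))
print('VS innervert,ends',p2w('side',[s(277,472),s(197,445),s(340,432)],38).round(1))
print('jaw tip T',p2w('top',[q(293,275)],40).round(1),'S',p2w('side',[s(247,358)],40).round(1))
E
```

```text
outer vertex, leg ends [[484. 365.  24.]
 [585. 409.  24.]
 [461. 474.  24.]]
['top', 'side'] [491.96980484 381.43862214] 0.30872149468676824 (array([4.93994116e+02, 3.85163753e+02, 3.06305637e-01]), np.float64(0.05362660202848827))
['top'] [491.96980484 381.43862214] 0.30872149468676824 (array([4.94345332e+02, 3.85819293e+02, 2.97971092e-01]), np.float64(0.004214677391231818))
['side'] [491.96980484 381.43862214] 0.30872149468676824 (array([4.94055342e+02, 3.84179196e+02, 3.10573880e-01]), np.float64(0.04388216108366842))
bedT [[ 573.7   30.    20. ]
 [ 649.3 -303.4   20. ]
 [ 491.2 -338.9   20. ]
 [ 416.2   -7.3   20. ]]
bedS [[ 650.8 -290.9   20. ]
 [ 492.7 -329.    20. ]
 [ 418.2    2.6   20. ]
 [ 574.7   40.1   20. ]]
rim T [[ 556.8 -262.9   67. ]] hub [[ 557.1 -260.4   75. ]] handle [[ 522.3 -293.3  109.5]]
rim S [[ 560.8 -250.7   67. ]]
VT outer,innervert,ends [[ 4.999e+02 -1.000e-01  3.800e+01]
 [ 5.034e+02 -1.410e+01  3.800e+01]
 [ 5.439e+02 -3.790e+01  3.800e+01]
 [ 4.709e+02 -5.230e+01  3.800e+01]]
VS innervert,ends [[501.6  -5.3  38. ]
 [543.8 -20.6  38. ]
 [470.4 -34.7  38. ]]
jaw tip T [[523.8 -98.5  40. ]] S [[521.5 -81.3  40. ]]
```

```bash
python3 - <<'E'
from fit import *
I={n:cv2.imread(f'pics/{n}0r.png')[:,:,::-1].astype(float) for n in('top','side')}
M={}
for n,(a,b,c,d) in dict(top=(172,237,250,346),side=(125,210,226,293)).items():
    m=np.clip((I[n].min(2)-40)/110,0,1)[a:b,c:d]
    m=cv2.morphologyEx(m,cv2.MORPH_CLOSE,np.ones((5,5))) 
    M[n]=(m,np.array([c,a]))
    k,l,st,ce=cv2.connectedComponentsWithStats((m>.3).astype(np.uint8)); j=1+st[1:,4].argmax(); m[cv2.dilate((l==j).astype(np.uint8),np.ones((3,3)))==0]=0
p0=[535,-148,-1.35]
box=[(-170,170,-80,80,0,20)]
for k in(['top'],['side'],['top','side']): print(k,fit({n:M[n] for n in k},box,p0,4))
# local 1D edges independent check: hole-free corner points via crop pix
q=lambda x,y:(248+(x+.5)/8-.5,172+(y+.5)/8-.5); s=lambda x,y:(225+(x+.5)/7-.5,125+(y+.5)/7-.5)
print('bedT',p2w('top',[q(43,188),q(672,42),q(750,338),q(118,488)],20).round(1))
print('bedS',p2w('side',[s(45,103),s(320,72),s(437,515),s(128,555)],20).round(1))
E
```

```text
['top'] (array([ 536.00960772, -153.53192018,   -1.34761427]), np.float64(0.0012108786263825676))
['side'] (array([ 537.25636574, -156.50366512,   -1.34751591]), np.float64(0.04389987577509414))
['top', 'side'] (array([ 536.53221463, -153.53753559,   -1.34591513]), np.float64(0.04677601330321313))
bedT [[ 575.6   31.9   20. ]
 [ 651.2 -301.6   20. ]
 [ 493.1 -337.2   20. ]
 [ 418.    -5.5   20. ]]
bedS [[ 652.8 -293.3   20. ]
 [ 494.5 -331.5   20. ]
 [ 419.8    0.7   20. ]
 [ 576.4   38.3   20. ]]
```

```bash
cat >> fit.py <<'E'
def edge(n,im,A,B,span=14,N=25):
    """mean offset (px, and mm along outward world normal) of strongest gradient across the world edge A-B"""
    g=im.mean(2).astype(np.float32); A,B=np.array(A,float),np.array(B,float)
    t=(B-A)/np.linalg.norm(B-A); nn=np.array([t[1],-t[0],0])
    s=np.arange(-span,span+.1,.5); prof=[]
    for f in np.linspace(.15,.85,N):
        u=w2p(n,A+f*(B-A)+s[:,None]*nn).astype(np.float32)
        prof.append(cv2.remap(g,u[:,:1].copy(),u[:,1:].copy(),cv2.INTER_CUBIC)[:,0])
    p=np.median(prof,0); d=np.gradient(p)
    out=[]
    for sg in(1,-1):
        k=(sg*d).argmax(); k=min(max(k,1),len(d)-2); a,b,c=d[k-1:k+2]; den=a-2*b+c
        out.append((round(float(s[k]+.25*(a-c)/den if den else s[k]),1),round(float(sg*d[k]),1)))
    return out,p[::4].round(0)
E
python3 - <<'E'
from fit import *
I={n:cv2.imread(f'pics/{n}0r.png')[:,:,::-1].astype(float) for n in('top','side')}
p=[536,-153.5,-1.3476]
C=xf(p,[[-170,-80,20],[-170,80,20],[170,80,20],[170,-80,20]])
print(C.round(1))
for n in I:
    for i,nm in enumerate(['near-V end','+side','wheel end','-side']):
        e=edge(n,I[n],C[i],C[(i+1)%4]); print(n,nm,*e)
pw=[494.3,385.8,.300]
Cw=xf(pw,[[-13,-13,24],[97,-13,24],[-13,97,24],[13,97,24],[97,13,24]])
for n in I:
    for nm,a,b in(('x outer',0,1),('y outer',0,2),('xend',1,4),('yend',2,3)):
        print(n,nm,*edge(n,I[n],Cw[a],Cw[b],10))
E
```

```text
[[ 420.4   -5.4   20. ]
 [ 576.4   30.    20. ]
 [ 651.6 -301.6   20. ]
 [ 495.6 -337.    20. ]]
top near-V end [(-0.9, 9.7), (7.6, 0.6)] [ 26.  25.  25.  28.  38.  60.  94. 128. 158. 176. 183. 183. 183. 183.
 183.]
top +side [(-0.6, 9.2), (9.5, 0.4)] [ 26.  26.  26.  25.  30.  43.  69. 103. 136. 163. 176. 184. 183. 183.
 182.]
top wheel end [(-0.4, 9.6), (12.1, 5.0)] [ 27.  27.  26.  28.  32.  50.  76. 112. 145. 172. 187. 187. 184. 175.
 160.]
top -side [(-2.2, 9.7), (-11.4, 0.4)] [ 27.  27.  26.  30.  42.  67. 101. 136. 161. 178. 183. 184. 184. 183.
 183.]
side near-V end [(-5.2, 5.6), (13.1, 0.1)] [109. 118. 131. 148. 168. 189. 205. 215. 221. 223. 224. 224. 224. 224.
 224.]
side +side [(-3.4, 11.3), (8.5, 0.1)] [ 45.  45.  46.  53.  73. 106. 148. 187. 210. 220. 224. 224. 224. 224.
 224.]
side wheel end [(-0.5, 7.8), (-13.3, 3.9)] [ 90.  76.  79.  91. 105. 127. 147. 177. 199. 213. 217. 220. 224. 223.
 220.]
side -side [(1.4, 9.7), (10.2, 0.2)] [ 46.  46.  46.  46.  49.  59.  81. 114. 152. 188. 210. 222. 223. 223.
 223.]
top x outer [(-7.2, 0.7), (3.0, 8.8)] [154. 157. 159. 161. 156. 140. 110.  76.  49.  33.  26.]
top y outer [(-3.6, 7.1), (9.0, 0.3)] [ 31.  43.  63.  88. 114. 135. 147. 152. 153. 153. 153.]
top xend [(-9.8, 0.1), (1.4, 7.3)] [152. 151. 148. 138. 121.  93.  65.  42.  30.  24.  24.]
top yend [(-1.3, 7.9), (9.5, 0.3)] [ 25.  24.  29.  40.  62.  93. 121. 140. 148. 151. 151.]
side x outer [(-9.8, 0.4), (-0.3, 11.3)] [202. 203. 199. 186. 155. 113.  71.  46.  35.  34.  34.]
side y outer [(-2.2, 11.5), (6.9, 0.3)] [ 36.  36.  42.  64. 105. 150. 181. 193. 195. 195. 195.]
side xend [(9.0, 0.2), (2.2, 12.3)] [193. 193. 193. 190. 180. 153. 108.  63.  39.  33.  34.]
side yend [(-2.9, 7.3), (8.8, 0.1)] [ 84.  99. 112. 134. 161. 180. 190. 194. 195. 196. 196.]
```

```bash
cat >> h.py <<'E'
def go(x,y,z,yaw):
    s=r.sense(); p=s['eef_pos']; a=s['tcp_rot'][2]; d=np.array([x,y,z])-p
    X=np.array([np.cos(a),np.sin(a),0]);Y=np.array([np.sin(a),-np.cos(a),0])
    w=(yaw-a+np.pi)%(2*np.pi)-np.pi
    print('dp',[round(float(v),1) for v in(d@X,d@Y,-d[2])],'yaw',round(float(-np.degrees(w)),1),'| at',p.round(1),round(float(a),3),'t',s['clock'],'F',s['contact_force'].round(1),'op',round(float(s['opening']),2))
E
python3 -c "
from h import *
go(472.8,454.5,160,1.874)"
```

```text
dp [623.8, -827.0, 78.6] yaw -81.5 | at [ 272.7 -561.9  238.6] 0.452 t 0.1 F [-0.4 -0.1 -0.3] op 1.0
```

carry_out(
  targets=[
    {"dp":[36,-48,0],"yaw":-6},
    {"dp":[72,-95,0],"yaw":-12},
    {"dp":[108,-143,0],"yaw":-18},
    {"dp":[144,-191,0],"yaw":-24},
    {"dp":[180,-239,0],"yaw":-30},
    {"dp":[216,-286,0],"yaw":-36},
    {"dp":[252,-334,0],"yaw":-42},
    {"dp":[288,-382,0],"yaw":-48},
    {"dp":[324,-430,0],"yaw":-54},
    {"dp":[360,-477,0],"yaw":-60},
    {"dp":[396,-525,0],"yaw":-66},
    {"dp":[432,-573,0],"yaw":-72},
  ],
)

```text
clock: 1.6
eef_pos: [411.3, 143.9, 239.3]
tcp_rot: [3.141, 0.0, 1.712]
contact_force: [1.1, -1.5, 0.7]
opening: 1.002
grasp_force: 0.0
```

```bash
python3 -c "
from h import *
go(472.8,454.5,70,1.874)"
```

```text
dp [298.8, 104.7, 169.3] yaw -9.3 | at [411.3 143.9 239.3] 1.712 t 1.6 F [ 1.1 -1.5  0.7] op 1.0
```

carry_out(
  targets=[
    {"dp":[50,17,28],"yaw":-2},
    {"dp":[100,35,56],"yaw":-4},
    {"dp":[150,52,84],"yaw":-6},
    {"dp":[200,70,112],"yaw":-8},
    {"dp":[250,87,140],"yaw":-9.3},
    {"dp":[285,100,160],"yaw":-9.3},
    {"dp":[299,105,169],"yaw":-9.3},
    {"dp":[299,105,169],"yaw":-9.3},
    {"dp":[299,105,169],"yaw":-9.3},
  ],
)

```text
clock: 2.72
eef_pos: [474.3, 451.2, 70.9]
tcp_rot: [-3.141, 0.0, 1.87]
contact_force: [-0.4, -0.2, 0.1]
opening: 1.004
grasp_force: 0.0
```

```bash
python3 -c "
from h import *
go(472.8,454.5,12,1.874)"
```

```text
dp [3.5, -0.5, 58.9] yaw -0.2 | at [474.3 451.2  70.9] 1.87 t 2.725 F [-0.4 -0.2  0.1] op 1.0
```

carry_out(
  targets=[
    {"dp":[3,0,15],"yaw":0},
    {"dp":[3,0,30],"yaw":0},
    {"dp":[3,0,44],"yaw":0},
    {"dp":[3,0,54],"yaw":0},
    {"dp":[3,0,58.5],"yaw":0},
    {"dp":[3,0,58.5],"yaw":0},
  ],
)

```text
clock: 3.48
eef_pos: [473.4, 455.2, 11.4]
tcp_rot: [-3.141, 0.0, 1.871]
contact_force: [0.6, 0.7, -1.1]
opening: 0.999
grasp_force: 0.0
```

carry_out(
  targets=[
    {"dp":[0,0,0],"yaw":0},
    {"dp":[0,0,0],"yaw":0},
    {"dp":[0,0,0],"yaw":0},
    {"dp":[0,0,0],"yaw":0},
    {"dp":[0,0,0],"yaw":0},
    {"dp":[0,0,0],"yaw":0},
    {"dp":[0,0,0],"yaw":0},
    {"dp":[0,0,0],"yaw":0},
  ],
  fingers=-1,
  grip_force=40,
)

```text
clock: 4.47
eef_pos: [473.7, 455.5, 12.2]
tcp_rot: [3.141, -0.0, 1.871]
contact_force: [-0.6, 0.6, 4.7]
opening: 0.293
grasp_force: 41.0
```

carry_out(
  targets=[
    {"dp":[0,0,-8],"yaw":0},
    {"dp":[0,0,-25],"yaw":0},
    {"dp":[0,0,-50],"yaw":0},
    {"dp":[0,0,-75],"yaw":0},
    {"dp":[0,0,-90],"yaw":0},
  ],
)

```text
clock: 5.1
eef_pos: [474.0, 455.7, 104.0]
tcp_rot: [3.14, -0.001, 1.871]
contact_force: [0.5, 0.2, -0.9]
opening: 0.296
grasp_force: 40.3
```

```bash
python3 - <<'E'
from fit import *
I=imgs()
s=r.sense()
for n in I: cv2.imwrite(f'pics/lift_{n}.png',I[n][:,:,::-1])
p=s['eef_pos'];a=s['tcp_rot'][2]
el=p[:2]-72*np.array([np.cos(a),np.sin(a)])
print(el)
# V fit by brightness: V top 18 mm high bars on bed
def Vb(): return [(-14,45,-14,0,20,38),(-14,0,-14,45,20,38)]
T={n:cv2.imread(f'pics/{n}0r.png').astype(float).mean(2) for n in I}
for n in T:
    for off in((0,0),):
        best=[]
        for along in np.arange(120,175,1.):
          for lat in np.arange(-6,7,1.):
            yaw=-1.3476; c=np.array([536.4,-153])
            d=np.array([np.cos(yaw),np.sin(yaw)]);l=np.array([-d[1],d[0]])
            v=c-along*d+lat*l
            q=[*v,yaw-np.pi/4]
            # top surface polygon only
            poly=np.array([[-14,-14,38],[45,-14,38],[45,0,38],[0,0,38],[0,45,38],[-14,45,38]],float)
            u=w2p(n,xf(q,poly)); lo=u.min(0).astype(int)-4; hi=u.max(0).astype(int)+5
            S=6; m=np.zeros(((hi-lo)[1]*S,(hi-lo)[0]*S),np.uint8)
            cv2.fillPoly(m,[np.round(((u-lo+.5)*S-.5)*16).astype(np.int32)],255,shift=4)
            g=cv2.resize(T[n][lo[1]:hi[1],lo[0]:hi[0]],None,fx=S,fy=S)
            ring=cv2.dilate(m,np.ones((13,13)))-m
            best.append((g[m>0].mean()-g[ring>0].mean(),along,lat,*v.round(1)))
        best.sort(reverse=True); print(n,best[:4])
E
```

```text
[495.63476116 387.29137177]
top [(np.float64(25.322773260427), np.float64(137.0), np.float64(-1.0), np.float64(505.1), np.float64(-19.6)), (np.float64(25.300818935426236), np.float64(136.0), np.float64(-1.0), np.float64(505.3), np.float64(-20.6)), (np.float64(25.175333504990277), np.float64(137.0), np.float64(0.0), np.float64(506.1), np.float64(-19.4)), (np.float64(24.899177510765924), np.float64(136.0), np.float64(-2.0), np.float64(504.3), np.float64(-20.8))]
side [(np.float64(24.917460948256405), np.float64(143.0), np.float64(2.0), np.float64(506.7), np.float64(-13.1)), (np.float64(24.67876703190592), np.float64(143.0), np.float64(1.0), np.float64(505.7), np.float64(-13.3)), (np.float64(24.43123438127796), np.float64(144.0), np.float64(2.0), np.float64(506.5), np.float64(-12.1)), (np.float64(24.37233917107173), np.float64(143.0), np.float64(3.0), np.float64(507.7), np.float64(-12.9))][ WARN:0@2.646] global loadsave.cpp:1063 imwrite_ Unsupported depth image for selected encoder is fallbacked to CV_8U.
```

```bash
python3 -c "
from h import *
go(572.6,-80.6,104,-.562)"
```

```text
dp [-541.7, -64.7, 0.1] yaw 139.4 | at [474.4 456.1 104.1] 1.871 t 5.2 F [ 0.5 -0.7 -0.4] op 0.29
```

carry_out(
  targets=[
    {"dp":[-20,-2,0],"yaw":5},
    {"dp":[-58,-7,0],"yaw":15},
    {"dp":[-97,-12,0],"yaw":25},
    {"dp":[-136,-16,0],"yaw":35},
    {"dp":[-175,-21,0],"yaw":45},
    {"dp":[-214,-26,0],"yaw":55},
    {"dp":[-253,-30,0],"yaw":65},
    {"dp":[-291,-35,0],"yaw":75},
    {"dp":[-330,-39,0],"yaw":85},
    {"dp":[-369,-44,0],"yaw":95},
    {"dp":[-408,-49,0],"yaw":105},
    {"dp":[-440,-52,0],"yaw":113},
  ],
)

```text
clock: 6.7
eef_pos: [553.3, 18.0, 101.0]
tcp_rot: [3.141, 0.001, -0.107]
contact_force: [0.6, 0.7, -0.9]
opening: 0.295
grasp_force: 40.1
```

```bash
python3 -c "
from h import *
go(572.6,-80.6,75,-.562)"
```

```text
dp [29.7, 96.0, 26.0] yaw 26.1 | at [553.3  18.  101. ] -0.107 t 6.7 F [ 0.6  0.7 -0.9] op 0.3
```

carry_out(
  targets=[
    {"dp":[8,28,4],"yaw":8},
    {"dp":[17,56,10],"yaw":16},
    {"dp":[25,80,18],"yaw":22},
    {"dp":[29,92,24],"yaw":25.5},
    {"dp":[29.7,96,26],"yaw":26.1},
    {"dp":[29.7,96,26],"yaw":26.1},
    {"dp":[29.7,96,26],"yaw":26.1},
    {"dp":[29.7,96,26],"yaw":26.1},
  ],
)

```text
clock: 7.7
eef_pos: [573.7, -78.5, 76.0]
tcp_rot: [-3.141, -0.0, -0.556]
contact_force: [0.3, 1.0, -1.5]
opening: 0.294
grasp_force: 40.2
```

```bash
python3 - <<'E'
from fit import *
go(572.6,-80.6,75,-.562)
I=imgs(); s=r.sense(); z0=s['eef_pos'][2]-12
el=s['eef_pos'][:2]-72*np.array([np.cos(-.562),np.sin(-.562)])
for n in I:
    cv2.imwrite(f'pics/hov_{n}.png',I[n][:,:,::-1].astype(np.uint8))
    u=w2p(n,[[*el,z0+24]])[0].astype(int); print(n,u)
a=cv2.imread('pics/hov_top.png')[175:235,235:315]; b=cv2.imread('pics/hov_side.png')[125:215,215:305]
a=cv2.resize(a,(440,330),interpolation=3); b=cv2.resize(b,(360,360),interpolation=3)
a=np.pad(a,((0,30),(0,0),(0,0)))
cv2.imwrite('pics/hov.png',np.hstack([a,b]))
E
```

```text
dp [0.2, 2.4, 1.0] yaw 0.3 | at [573.7 -78.5  76. ] -0.556 t 7.7 F [ 0.3  1.  -1.5] op 0.29
top [271 207]
side [262 175]
```

View pics/hov.png

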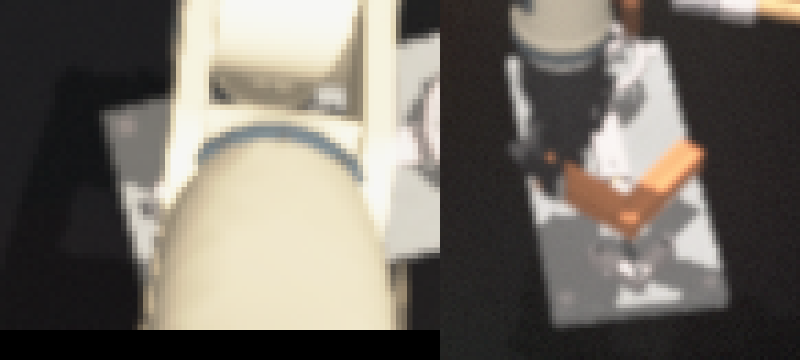

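```bash
python3 - <<'E'
from fit import *
im=cv2.imread('pics/hov_side.png')[:,:,::-1].astype(float)
z0=64
M={'side':(np.clip((im[...,0]-im[...,2]-25)/90,0,1)[155:190,250:285],np.array([250,155]))}
bx=[(a,b,c,d,z0,z0+24) for a,b,c,d,_,_ in Lboxes(26,110,24)]
el=np.array([573.7,-78.5])-72*np.array([np.cos(-.556),np.sin(-.556)])
print(el,fit(M,bx,[*el,-2.127]))
q=[*el,-2.127]
C=xf(q,[[-13,-13,88],[97,-13,88],[97,13,88],[13,13,88]])
for nm,a,b in(('x outer',0,1),('xend',1,2),('x inner',2,3)): print(nm,*edge('side',im,C[a],C[b],10))
C=xf(q,[[-13,-13,64],[97,-13,64]]); print('bottom outer',*edge('side',im,C[0],C[1],10))
E
```

```text
[512.54513881 -40.49890853] (array([513.84493144, -38.61547178,  -2.10918408]), np.float64(0.1928868770545278))
x outer [(9.3, 2.2), (4.9, 6.1)] [193. 194. 197. 199. 196. 187. 169. 147. 126. 117. 124.]
xend [(9.2, -0.1), (-2.8, 7.6)] [190. 184. 169. 148. 118.  90.  69.  51.  43.  42.  41.]
x inner [(-4.0, 1.7), (9.1, 0.1)] [193. 195. 199. 205. 211. 216. 218. 219. 219. 219. 219.]
bottom outer [(-1.2, 2.6), (-10.0, 5.0)] [139. 123. 117. 117. 124. 133. 138. 138. 128. 126. 124.]
```

carry_out(
  targets=[
    {"dp":[-0.5,1.7,6],"yaw":0.3},
    {"dp":[-0.5,1.7,14],"yaw":0.3},
    {"dp":[-0.5,1.7,22],"yaw":0.3},
    {"dp":[-0.5,1.7,28],"yaw":0.3},
    {"dp":[-0.5,1.7,31],"yaw":0.3},
    {"dp":[-0.5,1.7,31],"yaw":0.3},
  ],
)

```text
clock: 8.55
eef_pos: [572.2, -80.1, 44.5]
tcp_rot: [3.141, 0.0, -0.562]
contact_force: [-0.4, -0.4, -1.1]
opening: 0.293
grasp_force: 40.2
```

```bash
python3 -c "
from h import *
go(572.6,-80.,32.7,-.562)"
```

```text
dp [0.3, -0.3, 11.8] yaw -0.0 | at [572.2 -80.1  44.5] -0.562 t 8.55 F [-0.4 -0.4 -1.1] op 0.29
```

No contact inside the V's height; lower on.

carry_out(
  targets=[
    {"dp":[0,0,4],"yaw":0},
    {"dp":[0,0,8],"yaw":0},
    {"dp":[0,0,10.5],"yaw":0},
    {"dp":[0,0,11.7],"yaw":0},
    {"dp":[0,0,11.7],"yaw":0},
  ],
)

```text
clock: 9.18
eef_pos: [572.2, -80.1, 33.0]
tcp_rot: [3.142, 0.0, -0.562]
contact_force: [0.7, 0.0, -0.6]
opening: 0.296
grasp_force: 40.2
```

carry_out(
  targets=[
    {"dp":[0,0,0],"yaw":0},
    {"dp":[0,0,0],"yaw":0},
    {"dp":[0,0,0],"yaw":0},
    {"dp":[0,0,0],"yaw":0},
  ],
  fingers=0,
)

```text
clock: 9.68
eef_pos: [572.3, -80.2, 33.2]
tcp_rot: [-3.142, -0.0, -0.562]
contact_force: [-0.6, 0.6, 0.3]
opening: 0.494
grasp_force: 0.0
```

carry_out(
  targets=[
    {"dp":[0,0,-10],"yaw":0},
    {"dp":[0,0,-30],"yaw":0},
    {"dp":[0,0,-60],"yaw":0},
    {"dp":[0,0,-100],"yaw":0},
    {"dp":[0,0,-130],"yaw":0},
    {"dp":[0,0,-130],"yaw":0},
  ],
)

```text
clock: 10.42
eef_pos: [574.0, -80.4, 166.3]
tcp_rot: [-3.139, -0.005, -0.562]
contact_force: [0.4, 0.4, 0.2]
opening: 0.499
grasp_force: 0.0
```

```bash
python3 - <<'E'
from fit import *
go(522.3,-293.3,160,.5)
q=lambda x,y:(248+(x+.5)/8-.5,172+(y+.5)/8-.5)
print('rimT',p2w('top',[q(615.5,201)],67),'handle',p2w('top',[q(691,255)],109.5))
I=imgs()
for n in I: cv2.imwrite(f'pics/laid_{n}.png',I[n][:,:,::-1].astype(np.uint8))
# red-brown handle in initial top/side
for n,(a,b,c,d) in dict(top=(195,212,326,345),side=(118,145,255,270)).items():
    t=cv2.imread(f'pics/{n}0r.png')[:,:,::-1].astype(float)[a:b,c:d]
    w=np.clip(t[...,0]-t[...,2]-40,0,None); yy,xx=np.mgrid[a:b,c:d]
    print(n,(w*xx).sum()/w.sum(),(w*yy).sum()/w.sum(),w.sum(), np.argwhere(w>20).min(0)+[a,c],np.argwhere(w>20).max(0)+[a,c])
b=cv2.resize(cv2.imread('pics/laid_side.png')[115:215,215:305],(540,600),interpolation=3)
cv2.imwrite('pics/laid.png',b)
E
```

```text
dp [69.7, 207.7, 6.3] yaw -60.9 | at [574.  -80.4 166.3] -0.562 t 10.425 F [0.4 0.4 0.2] op 0.5
rimT [[ 558.63238785 -261.15558321   67.        ]] handle [[ 524.08985241 -291.58478129  109.5       ]]
top 334.27862595419845 203.2709923664122 524.0 [202 333] [205 336]
side 259.59574468085106 121.6622340425532 752.0 [118 255] [126 263]
```

View pics/laid.png

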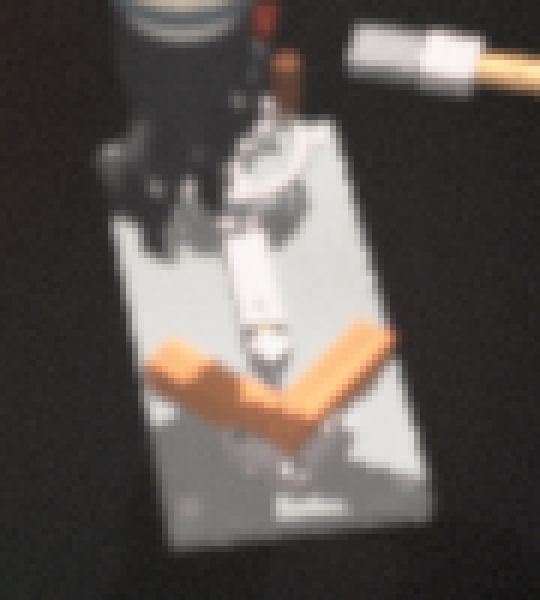

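```bash
python3 - <<'E'
from h import *
print('burr',p2w('top',[(357.5,191),(346.5,191)],[45,45]).round(0), 'brush/glue',p2w('top',[(361,217),(397,230)],[10,65]).round(0))
print('handleT mid',p2w('top',[(334.3,203.3)],[105]).round(1),'S',p2w('side',[(262.8-.4,128.2)],[88]).round(1))
go(523.7,-292.3,165,-1.3)
E
```

```text
burr [[ 585. -404.   45.]
 [ 585. -358.   45.]] brush/glue [[ 480. -422.   10.]
 [ 418. -558.   65.]]
handleT mid [[ 525.3 -293.9  105. ]] S [[ 526.2 -292.7   88. ]]
dp [72.1, 205.3, -1.7] yaw 42.3 | at [572.1 -80.1 163.3] -0.562 t 10.525 F [-0.2 -1.  -0.5] op 0.5
```

```bash
python3 -c "
from h import *
go(525.3,-293,163.3,-1.3)"
```

```text
dp [73.8, 205.1, -0.0] yaw 42.3 | at [572.1 -80.1 163.3] -0.562 t 10.525 F [-0.2 -1.  -0.5] op 0.5
```

carry_out(
  targets=[
    {"dp":[12,35,0],"yaw":8},
    {"dp":[26,75,0],"yaw":17},
    {"dp":[40,115,0],"yaw":26},
    {"dp":[56,160,0],"yaw":34},
    {"dp":[68,192,0],"yaw":40},
    {"dp":[74,205,0],"yaw":42.3},
    {"dp":[74,205,0],"yaw":42.3},
    {"dp":[74,205,0],"yaw":42.3},
  ],
)

```text
clock: 11.52
eef_pos: [525.6, -291.8, 162.6]
tcp_rot: [3.141, 0.001, -1.299]
contact_force: [0.3, -0.5, -0.8]
opening: 0.499
grasp_force: 0.0
```

```bash
python3 -c "
from h import *
go(525.3,-293,80,-1.3)"
```

```text
dp [1.0, 0.6, 82.6] yaw 0.1 | at [ 525.6 -291.8  162.6] -1.299 t 11.525 F [ 0.3 -0.5 -0.8] op 0.5
```

carry_out(
  targets=[
    {"dp":[1,0.6,20],"yaw":0},
    {"dp":[1,0.6,40],"yaw":0},
    {"dp":[1,0.6,50],"yaw":0},
    {"dp":[1,0.6,58],"yaw":0},
    {"dp":[1,0.6,62],"yaw":0},
  ],
)

```text
clock: 12.15
eef_pos: [525.5, -293.9, 101.0]
tcp_rot: [-3.141, -0.0, -1.3]
contact_force: [-0.7, -0.6, 0.4]
opening: 0.501
grasp_force: 0.0
```

carry_out(
  targets=[
    {"dp":[0,0,8],"yaw":0},
    {"dp":[0,0,16],"yaw":0},
    {"dp":[0,0,20],"yaw":0},
    {"dp":[0,0,20],"yaw":0},
  ],
)

```text
clock: 12.65
eef_pos: [525.1, -294.1, 80.7]
tcp_rot: [3.141, 0.0, -1.301]
contact_force: [0.1, -0.4, 0.6]
opening: 0.495
grasp_force: 0.0
```

carry_out(
  targets=[
    {"dp":[0,0,0],"yaw":0},
    {"dp":[0,0,0],"yaw":0},
    {"dp":[0,0,0],"yaw":0},
    {"dp":[0,0,0],"yaw":0},
    {"dp":[0,0,0],"yaw":0},
  ],
  fingers=-1,
  grip_force=35,
)

```text
clock: 13.28
eef_pos: [525.6, -294.3, 81.4]
tcp_rot: [-3.141, -0.0, -1.301]
contact_force: [2.0, 1.1, 3.8]
opening: 0.22
grasp_force: 34.3
```

```bash
python3 - <<'E'
from h import *
go(525.3,-293,80,-1.3); print(r.sense()['grasp_force'])
im=r.grab_frame('side'); cv2.imwrite('pics/grip.png',cv2.resize(im[100:160,225:305,::-1],(640,480),interpolation=3))
E
```

```text
dp [-1.3, -0.0, 1.4] yaw -0.0 | at [ 525.6 -294.3   81.4] -1.301 t 13.275 F [2.  1.1 3.8] op 0.22
34.2914342880249
```

View pics/grip.png

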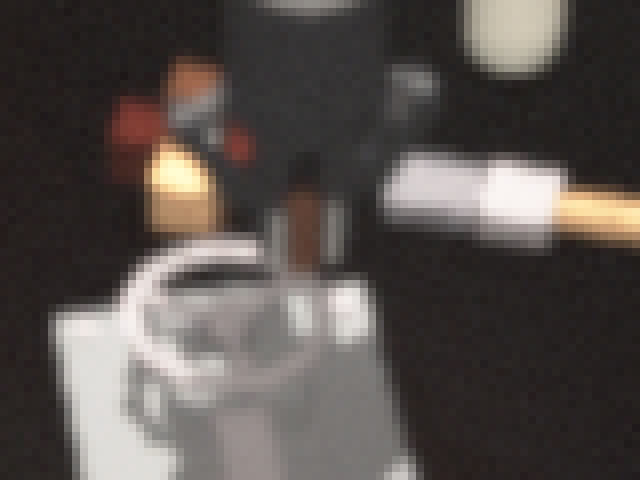

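Side view: the fingers straddle the brown crank handle at (305,235) and the rim is clear below. First a short arc to read the forces.

```bash
cat >> h.py <<'E'
def arc(a0,angs,R=48,yaw=-1.3,zup=0):
    X=np.array([np.cos(yaw),np.sin(yaw)]);Y=np.array([np.sin(yaw),-np.cos(yaw)])
    h=lambda a:R*np.array([np.cos(a),np.sin(a)])
    print([{"dp":[round(float((h(a0-d)-h(a0))@X),1),round(float((h(a0-d)-h(a0))@Y),1),-zup],"yaw":0} for d in angs])
E
python3 -c "
from h import *
arc(-2.4,np.r_[.05:.51:.075,.5],zup=1)"
```

```text
[{'dp': [-2.2, 1.0, -1], 'yaw': 0}, {'dp': [-5.5, 2.4, -1], 'yaw': 0}, {'dp': [-8.9, 3.5, -1], 'yaw': 0}, {'dp': [-12.4, 4.3, -1], 'yaw': 0}, {'dp': [-16.0, 4.9, -1], 'yaw': 0}, {'dp': [-19.6, 5.2, -1], 'yaw': 0}, {'dp': [-23.2, 5.2, -1], 'yaw': 0}, {'dp': [-23.2, 5.2, -1], 'yaw': 0}]
```

carry_out(
  targets=[
    {"dp":[-2.2,1.0,-1],"yaw":0},
    {"dp":[-5.5,2.4,-1],"yaw":0},
    {"dp":[-8.9,3.5,-1],"yaw":0},
    {"dp":[-12.4,4.3,-1],"yaw":0},
    {"dp":[-16.0,4.9,-1],"yaw":0},
    {"dp":[-19.6,5.2,-1],"yaw":0},
    {"dp":[-23.2,5.2,-1],"yaw":0},
  ],
)

```text
clock: 14.2
eef_pos: [513.7, -273.8, 81.5]
tcp_rot: [3.141, -0.001, -1.3]
contact_force: [1.9, -5.5, -4.8]
opening: 0.227
grasp_force: 34.8
```

```bash
cat >> h.py <<'E'
def frc(c=(560,-261.2)):
    s=r.sense(); p=s['eef_pos'][:2]-c; a=np.arctan2(p[1],p[0]); f=s['contact_force']
    t=np.array([np.sin(a),-np.cos(a)]) # clockwise tangent
    print('a',round(float(a),3),'rad',round(float(np.hypot(*p)),1),'F_drag(-tangential)',round(float(-f[:2]@t),2),'F_out',round(float(f[:2]@p/np.hypot(*p)),2),'z',f[2].round(1),'t',s['clock'],'pos',s['eef_pos'].round(2),'grip',round(float(s['grasp_force']),1))
E
python3 -c "
from h import *
frc()"
```

```text
a -2.877 rad 48.0 F_drag(-tangential) 5.8 F_out -0.39 z -4.8 t 14.2 pos [ 513.66 -273.78   81.54] grip 34.8
```

```bash
python3 -c "
from h import *
arc(-2.9,np.r_[.13:1.57:.13],zup=-.5)
arc(-4.46,np.r_[.1:.85:.12],zup=0)"
```

```text
[{'dp': [-6.2, -0.6, 0.5], 'yaw': 0}, {'dp': [-12.3, -2.0, 0.5], 'yaw': 0}, {'dp': [-18.1, -4.1, 0.5], 'yaw': 0}, {'dp': [-23.7, -7.0, 0.5], 'yaw': 0}, {'dp': [-28.8, -10.6, 0.5], 'yaw': 0}, {'dp': [-33.3, -14.9, 0.5], 'yaw': 0}, {'dp': [-37.3, -19.6, 0.5], 'yaw': 0}, {'dp': [-40.7, -24.9, 0.5], 'yaw': 0}, {'dp': [-43.3, -30.6, 0.5], 'yaw': 0}, {'dp': [-45.2, -36.5, 0.5], 'yaw': 0}, {'dp': [-46.3, -42.6, 0.5], 'yaw': 0}, {'dp': [-46.6, -48.9, 0.5], 'yaw': 0}]
[{'dp': [0.3, -4.8, 0], 'yaw': 0}, {'dp': [1.3, -10.5, 0], 'yaw': 0}, {'dp': [3.0, -16.0, 0], 'yaw': 0}, {'dp': [5.4, -21.2, 0], 'yaw': 0}, {'dp': [8.3, -26.2, 0], 'yaw': 0}, {'dp': [11.9, -30.7, 0], 'yaw': 0}, {'dp': [15.9, -34.8, 0], 'yaw': 0}]
```

carry_out(
  targets=[
    {"dp":[-6.2,-0.6,0.5],"yaw":0},
    {"dp":[-12.3,-2.0,0.5],"yaw":0},
    {"dp":[-18.1,-4.1,0.5],"yaw":0},
    {"dp":[-23.7,-7.0,0.5],"yaw":0},
    {"dp":[-28.8,-10.6,0.5],"yaw":0},
    {"dp":[-33.3,-14.9,0.5],"yaw":0},
    {"dp":[-37.3,-19.6,0.5],"yaw":0},
    {"dp":[-40.7,-24.9,0.5],"yaw":0},
    {"dp":[-43.3,-30.6,0.5],"yaw":0},
    {"dp":[-45.2,-36.5,0.5],"yaw":0},
    {"dp":[-46.3,-42.6,0.5],"yaw":0},
    {"dp":[-46.6,-48.9,0.5],"yaw":0},
  ],
)

```text
clock: 15.7
eef_pos: [546.6, -214.3, 81.4]
tcp_rot: [3.138, 0.003, -1.301]
contact_force: [-7.1, 3.3, 8.5]
opening: 0.225
grasp_force: 36.4
```

```bash
python3 -c "
from h import *
frc()"
```

```text
a 1.849 rad 48.7 F_drag(-tangential) 5.92 F_out 5.12 z 8.5 t 15.7 pos [ 546.59 -214.33   81.37] grip 36.4
```

carry_out(
  targets=[
    {"dp":[-0.4,-5.0,-0.5],"yaw":0},
    {"dp":[0.5,-10.7,-0.8],"yaw":0},
    {"dp":[2.2,-16.2,-0.8],"yaw":0},
    {"dp":[4.6,-21.4,-0.8],"yaw":0},
    {"dp":[7.5,-26.4,-0.8],"yaw":0},
    {"dp":[11.1,-30.9,-0.8],"yaw":0},
    {"dp":[15.1,-35.0,-0.8],"yaw":0},
  ],
)

```text
clock: 16.58
eef_pos: [584.5, -219.3, 81.4]
tcp_rot: [3.138, 0.003, -1.301]
contact_force: [-4.0, 3.7, 1.0]
opening: 0.222
grasp_force: 35.7
```

```bash
python3 - <<'E'
from h import *
frc((559.8,-260.5))
im=r.grab_frame('side'); im2=r.grab_frame('side')
b=np.mean([im,im2],0).astype(np.uint8)
cv2.imwrite('pics/w1raw.png',b[:,:,::-1])
cv2.imwrite('pics/w1.png',cv2.resize(b[140:205,225:295,::-1],(630,585),interpolation=3))
E
```

```text
a 1.032 rad 48.0 F_drag(-tangential) 5.31 F_out 1.08 z 1.0 t 16.575 pos [ 584.46 -219.3    81.43] grip 35.7
```

View pics/w1.png

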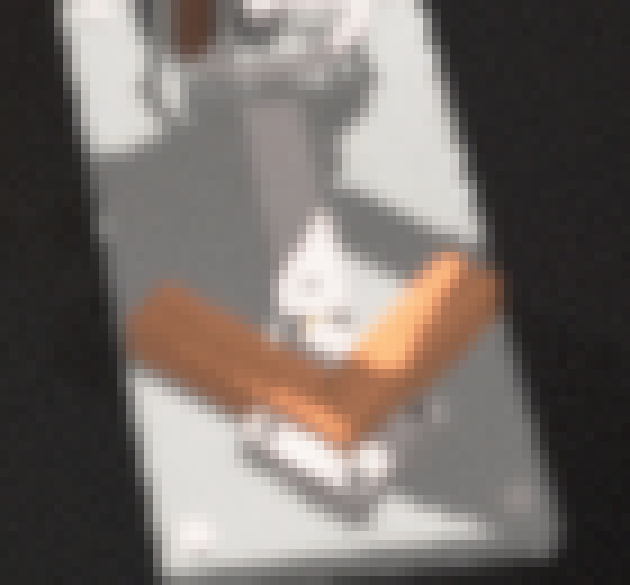

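The nose at (330,335) is about to meet the inner vertex. The corner still has several mm to go to the V, so I advance 0.45 rad and then creep.

```bash
cat >> h.py <<'E'
def av(c=(559.8,-260.5),k=5):
    L=[]
    for _ in range(k): r.grab_frame('side'); s=r.sense(); L.append([*s['eef_pos'],*s['contact_force']])
    m=np.mean(L,0); p=m[:2]-c; a=np.arctan2(p[1],p[0]); t=np.array([np.sin(a),-np.cos(a)])
    print('AV a',round(float(a),4),'rad',round(float(np.hypot(*p)),2),'drag',round(float(-m[3:5]@t),2),'out',round(float(m[3:5]@p/np.hypot(*p)),2),'z',m[5].round(1),'t',round(s['clock'],2))
E
python3 -c "
from h import *
av(k=3)
arc(1.02,[.1,.2,.3,.4,.45])
for b in (.57,.49,.41,.33,.25,.17): arc(b,[.04,.08])
"
```

```text
AV a 1.0145 rad 47.97 drag 4.17 out 1.78 z -3.0 t 16.82
[{'dp': [3.7, -3.1, 0], 'yaw': 0}, {'dp': [7.6, -5.8, 0], 'yaw': 0}, {'dp': [11.8, -8.1, 0], 'yaw': 0}, {'dp': [16.3, -10.0, 0], 'yaw': 0}, {'dp': [18.5, -10.7, 0], 'yaw': 0}]
[{'dp': [1.8, -0.5, 0], 'yaw': 0}, {'dp': [3.7, -1.0, 0], 'yaw': 0}]
[{'dp': [1.9, -0.4, 0], 'yaw': 0}, {'dp': [3.8, -0.7, 0], 'yaw': 0}]
[{'dp': [1.9, -0.2, 0], 'yaw': 0}, {'dp': [3.8, -0.4, 0], 'yaw': 0}]
[{'dp': [1.9, -0.1, 0], 'yaw': 0}, {'dp': [3.8, -0.1, 0], 'yaw': 0}]
[{'dp': [1.9, 0.1, 0], 'yaw': 0}, {'dp': [3.8, 0.2, 0], 'yaw': 0}]
[{'dp': [1.9, 0.2, 0], 'yaw': 0}, {'dp': [3.8, 0.5, 0], 'yaw': 0}]
```

carry_out(
  targets=[
    {"dp":[3.7,-3.1,0],"yaw":0},
    {"dp":[7.6,-5.8,0],"yaw":0},
    {"dp":[11.8,-8.1,0],"yaw":0},
    {"dp":[16.3,-10.0,0],"yaw":0},
    {"dp":[18.5,-10.7,0],"yaw":0},
  ],
)

```text
clock: 17.45
eef_pos: [600.4, -234.9, 81.5]
tcp_rot: [3.139, 0.002, -1.301]
contact_force: [-4.6, 3.5, -3.8]
opening: 0.225
grasp_force: 35.3
```

```bash
python3 -c "
from h import *
frc((559.8,-260.5))"
```

```text
a 0.562 rad 48.0 F_drag(-tangential) 5.39 F_out -2.02 z -3.8 t 17.45 pos [ 600.42 -234.94   81.53] grip 35.3
```

carry_out(
  targets=[
    {"dp":[1.2,-0.3,0],"yaw":0},
    {"dp":[2.4,-0.7,0],"yaw":0},
    {"dp":[3.7,-1,0],"yaw":0},
  ],
)

```text
clock: 17.82
eef_pos: [602.2, -238.0, 81.5]
tcp_rot: [3.139, 0.002, -1.3]
contact_force: [-4.4, 3.5, -2.9]
opening: 0.224
grasp_force: 35.3
```

```bash
python3 -c "
from h import *
frc((559.8,-260.5))"
```

```text
a 0.488 rad 48.0 F_drag(-tangential) 5.13 F_out -2.25 z -2.9 t 17.825 pos [ 602.2  -237.99   81.48] grip 35.3
```

carry_out(
  targets=[
    {"dp":[1.3,-0.3,0],"yaw":0},
    {"dp":[2.6,-0.5,0],"yaw":0},
    {"dp":[3.8,-0.7,0],"yaw":0},
  ],
)

```text
clock: 18.2
eef_pos: [603.9, -241.5, 81.5]
tcp_rot: [3.139, 0.002, -1.301]
contact_force: [-4.4, 4.2, -3.7]
opening: 0.219
grasp_force: 35.3
```

```bash
python3 -c "
from h import *
frc((559.8,-260.5))"
```

```text
a 0.408 rad 48.0 F_drag(-tangential) 5.59 F_out -2.37 z -3.7 t 18.2 pos [ 603.88 -241.46   81.52] grip 35.3
```

carry_out(
  targets=[
    {"dp":[1.3,-0.2,0],"yaw":0},
    {"dp":[2.6,-0.3,0],"yaw":0},
    {"dp":[3.8,-0.4,0],"yaw":0},
  ],
)

```text
clock: 18.58
eef_pos: [605.2, -245.0, 81.5]
tcp_rot: [3.139, 0.002, -1.301]
contact_force: [-4.3, 4.4, -3.2]
opening: 0.225
grasp_force: 35.3
```

```bash
python3 -c "
from h import *
frc((559.8,-260.5))"
```

```text
a 0.329 rad 48.0 F_drag(-tangential) 5.56 F_out -2.68 z -3.2 t 18.575 pos [ 605.23 -245.     81.5 ] grip 35.3
```

carry_out(
  targets=[
    {"dp":[1.3,0,0],"yaw":0},
    {"dp":[2.6,-0.1,0],"yaw":0},
    {"dp":[3.8,-0.1,0],"yaw":0},
  ],
)

```text
clock: 18.95
eef_pos: [606.3, -248.5, 81.5]
tcp_rot: [3.139, 0.002, -1.301]
contact_force: [-4.9, 4.5, -2.7]
opening: 0.221
grasp_force: 35.3
```

```bash
cat > wf.py <<'E'
from fit import *
def wf(im):
    M={'side':(np.clip((im[...,0]-im[...,2]-15)/70,0,1)[163:198,233:286],np.array([233,163]))}
    return fit(M,[(a,b,c,d,20,44) for a,b,c,d,_,_ in Lboxes(26,110,24)],[511,-40,-2.133])
E
python3 - <<'E'
from wf import *
frc((559.8,-260.5))
print(wf(cv2.imread('pics/laid_side.png')[:,:,::-1].astype(float)))
print(wf(cv2.imread('pics/w1raw.png')[:,:,::-1].astype(float)))
print(wf(r.grab_frame('side').astype(float)))
E
```

```text
a 0.252 rad 48.0 F_drag(-tangential) 5.61 F_out -3.64 z -2.7 t 18.95 pos [ 606.33 -248.54   81.51] grip 35.3
(array([511.91785201, -41.81237618,  -2.13788021]), np.float64(0.05689914506656351))
(array([511.00514403, -41.67798354,  -2.10061574]), np.float64(0.07637626972126137))
(array([512.30680078, -37.94487963,  -2.15626926]), np.float64(0.10751807842824244))
```

carry_out(
  targets=[
    {"dp":[1.3,0.3,0.3],"yaw":0},
    {"dp":[2.6,0.5,0.3],"yaw":0},
    {"dp":[3.8,0.7,0.3],"yaw":0},
  ],
)

```text
clock: 19.38
eef_pos: [607.1, -252.5, 81.5]
tcp_rot: [3.14, 0.002, -1.301]
contact_force: [-2.3, 5.1, -1.4]
opening: 0.225
grasp_force: 35.4
```

```bash
python3 - <<'E'
from wf import *
frc((559.8,-260.5))
arc(.17,[.03,.055,.08]);arc(.09,[.03,.055,.08]);arc(.01,[.03,.055,.08]);arc(-.07,[.03,.055,.08]);arc(-.15,[.03,.055,.08])
E
```

```text
a 0.168 rad 48.0 F_drag(-tangential) 5.43 F_out -1.37 z -1.4 t 19.375 pos [ 607.12 -252.47   81.51] grip 35.4
[{'dp': [1.4, 0.2, 0], 'yaw': 0}, {'dp': [2.6, 0.3, 0], 'yaw': 0}, {'dp': [3.8, 0.5, 0], 'yaw': 0}]
[{'dp': [1.4, 0.3, 0], 'yaw': 0}, {'dp': [2.6, 0.5, 0], 'yaw': 0}, {'dp': [3.7, 0.8, 0], 'yaw': 0}]
[{'dp': [1.4, 0.4, 0], 'yaw': 0}, {'dp': [2.5, 0.8, 0], 'yaw': 0}, {'dp': [3.7, 1.1, 0], 'yaw': 0}]
[{'dp': [1.3, 0.5, 0], 'yaw': 0}, {'dp': [2.5, 1.0, 0], 'yaw': 0}, {'dp': [3.6, 1.4, 0], 'yaw': 0}]
[{'dp': [1.3, 0.6, 0], 'yaw': 0}, {'dp': [2.4, 1.1, 0], 'yaw': 0}, {'dp': [3.4, 1.7, 0], 'yaw': 0}]
```

carry_out(
  targets=[
    {"dp":[1.4,0.2,0],"yaw":0},
    {"dp":[2.6,0.3,0],"yaw":0},
    {"dp":[3.8,0.5,0],"yaw":0},
  ],
)

```text
clock: 19.75
eef_pos: [607.6, -256.2, 81.5]
tcp_rot: [3.14, 0.002, -1.301]
contact_force: [-3.7, 5.3, -1.7]
opening: 0.22
grasp_force: 35.4
```

```bash
python3 -c "
from h import *
frc((559.8,-260.5))"
```

```text
a 0.09 rad 48.0 F_drag(-tangential) 5.57 F_out -3.17 z -1.7 t 19.75 pos [ 607.63 -256.17   81.5 ] grip 35.4
```

carry_out(
  targets=[
    {"dp":[1.4,0.5,0],"yaw":0},
    {"dp":[2.6,0.8,0],"yaw":0},
    {"dp":[3.7,1.1,0],"yaw":0},
  ],
)

```text
clock: 20.12
eef_pos: [607.8, -260.0, 81.5]
tcp_rot: [3.14, 0.002, -1.301]
contact_force: [-2.2, 5.1, -2.6]
opening: 0.221
grasp_force: 35.4
```

```bash
python3 -c "
from h import *
frc((559.8,-260.5))"
```

```text
a 0.01 rad 48.0 F_drag(-tangential) 5.15 F_out -2.19 z -2.6 t 20.125 pos [ 607.78 -260.     81.51] grip 35.4
```

carry_out(
  targets=[
    {"dp":[1.4,0.4,0],"yaw":0},
    {"dp":[2.5,0.8,0],"yaw":0},
    {"dp":[3.7,1.2,0],"yaw":0},
  ],
)

```text
clock: 20.5
eef_pos: [607.7, -263.8, 81.5]
tcp_rot: [3.14, 0.002, -1.301]
contact_force: [-1.9, 5.3, -1.2]
opening: 0.22
grasp_force: 35.4
```

```bash
python3 - <<'E'
from wf import *
frc((559.8,-260.5))
print(wf(r.grab_frame('side').astype(float)))
E
```

```text
a -0.069 rad 48.0 F_drag(-tangential) 5.11 F_out -2.29 z -1.2 t 20.5 pos [ 607.67 -263.82   81.49] grip 35.4
(array([511.9002972 , -37.92002379,  -2.15507415]), np.float64(0.08405700118317605))
```

carry_out(
  targets=[
    {"dp":[1.3,0.5,0],"yaw":0},
    {"dp":[2.5,1.0,0],"yaw":0},
    {"dp":[3.6,1.5,0],"yaw":0},
  ],
)

```text
clock: 20.92
eef_pos: [607.3, -267.6, 81.5]
tcp_rot: [3.14, 0.002, -1.301]
contact_force: [-2.2, 6.7, -1.8]
opening: 0.222
grasp_force: 35.4
```

```bash
python3 - <<'E'
from wf import *
frc((559.8,-260.5))
now=r.grab_frame('side').astype(float); cv2.imwrite('pics/n1.png',now[:,:,::-1].astype(np.uint8))
q=[511.5,-38,-2.14]
C=xf(q,[[-13,-13,44],[97,-13,44],[97,13,44],[-13,97,44],[13,97,44],[13,13,44]])
for nm in('laid_side','w1raw','n1'):
    im=cv2.imread(f'pics/{nm}.png')[:,:,::-1].astype(float); im=np.repeat((im[...,:1]-im[...,2:]),3,2)
    print(nm,[edge('side',im,C[a],C[b],12)[0] for a,b in((1,2),(3,4),(2,5))])
E
```

```text
a -0.149 rad 48.0 F_drag(-tangential) 6.33 F_out -3.15 z -1.8 t 20.925 pos [ 607.29 -267.64   81.51] grip 35.4
laid_side [[(11.8, -0.0), (-1.8, 5.2)], [(0.2, 6.6), (10.9, 0.2)], [(-11.6, 0.3), (-0.3, 6.2)]]
w1raw [[(9.5, -0.1), (-2.4, 4.3)], [(-1.0, 4.5), (10.6, 0.1)], [(-11.0, 0.5), (-0.5, 6.6)]]
n1 [[(7.8, 0.1), (-2.0, 3.5)], [(2.3, 7.6), (11.0, 0.4)], [(6.5, 0.4), (-3.5, 4.8)]]
```

carry_out(
  targets=[
    {"dp":[0.6,0.3,0],"yaw":0},
    {"dp":[1.2,0.5,0],"yaw":0},
    {"dp":[1.7,0.8,0],"yaw":0},
  ],
)

```text
clock: 21.35
eef_pos: [607.0, -269.4, 81.5]
tcp_rot: [3.14, 0.002, -1.301]
contact_force: [-1.8, 6.9, -2.3]
opening: 0.222
grasp_force: 35.4
```

```bash
python3 -c "
from h import *
frc((559.8,-260.5))"
```

```text
a -0.186 rad 48.0 F_drag(-tangential) 6.41 F_out -3.07 z -2.3 t 21.35 pos [ 606.96 -269.39   81.5 ] grip 35.4
```

carry_out(
  targets=[
    {"dp":[0.6,0.3,0],"yaw":0},
    {"dp":[1.2,0.6,0],"yaw":0},
    {"dp":[1.7,0.9,0],"yaw":0},
  ],
)

```text
clock: 21.72
eef_pos: [606.6, -271.1, 81.5]
tcp_rot: [3.141, 0.002, -1.301]
contact_force: [-1.0, 7.1, -3.0]
opening: 0.223
grasp_force: 35.4
```

```bash
python3 -c "
from h import *
frc((559.8,-260.5))"
```

```text
a -0.222 rad 48.0 F_drag(-tangential) 6.69 F_out -2.56 z -3.0 t 21.725 pos [ 606.58 -271.06   81.48] grip 35.4
```

carry_out(
  targets=[
    {"dp":[0.6,0.3,0],"yaw":0},
    {"dp":[1.2,0.6,0],"yaw":0},
    {"dp":[1.7,0.9,0],"yaw":0},
  ],
)

```text
clock: 22.1
eef_pos: [606.2, -272.7, 81.5]
tcp_rot: [3.141, 0.003, -1.301]
contact_force: [-1.7, 8.5, -1.4]
opening: 0.222
grasp_force: 35.4
```

```bash
python3 - <<'E'
from wf import *
frc((559.8,-260.5))
now=r.grab_frame('side').astype(float); cv2.imwrite('pics/n2.png',now[:,:,::-1].astype(np.uint8))
q=[511.5,-38,-2.14]
C=xf(q,[[-13,-13,44],[97,-13,44],[97,13,44],[-13,97,44],[13,97,44],[13,13,44]])
for nm in('n1','n2'):
    im=cv2.imread(f'pics/{nm}.png')[:,:,::-1].astype(float); print(wf(im)); im=np.repeat((im[...,:1]-im[...,2:]),3,2)
    print(nm,[edge('side',im,C[a],C[b],12)[0] for a,b in((1,2),(3,4),(2,5))])
E
```

```text
a -0.257 rad 48.0 F_drag(-tangential) 7.78 F_out -3.8 z -1.4 t 22.1 pos [ 606.24 -272.71   81.5 ] grip 35.4
(array([510.58412629, -37.22035594,  -2.15372693]), np.float64(0.08890732053549932))
n1 [[(7.8, 0.1), (-2.0, 3.5)], [(2.3, 7.6), (11.0, 0.4)], [(6.5, 0.4), (-3.5, 4.8)]]
(array([509.33652561, -37.86547701,  -2.12838303]), np.float64(0.09649541102397875))
n2 [[(9.2, 0.3), (-2.0, 3.5)], [(1.0, 7.1), (-8.5, 0.2)], [(6.0, 0.2), (-4.4, 4.3)]]
```

carry_out(
  targets=[
    {"dp":[0.4,0.2,0],"yaw":0},
    {"dp":[0.8,0.4,0],"yaw":0},
    {"dp":[1.1,0.6,0],"yaw":0},
  ],
)

```text
clock: 22.52
eef_pos: [606.0, -273.7, 81.5]
tcp_rot: [3.141, 0.003, -1.301]
contact_force: [-1.1, 9.6, -1.3]
opening: 0.223
grasp_force: 35.4
```

```bash
python3 -c "
from h import *
frc((559.8,-260.5)); av(k=4)"
```

```text
a -0.279 rad 48.0 F_drag(-tangential) 8.97 F_out -3.67 z -1.3 t 22.525 pos [ 605.96 -273.72   81.49] grip 35.4
AV a -0.2791 rad 48.0 drag 8.5 out -3.76 z -1.6 t 22.73
```

carry_out(
  targets=[
    {"dp":[0,0,0],"yaw":0},
    {"dp":[0,0,0],"yaw":0},
    {"dp":[0,0,0],"yaw":0},
    {"dp":[0,0,0],"yaw":0},
    {"dp":[0,0,0],"yaw":0},
  ],
  fingers=0,
)

```text
clock: 23.35
eef_pos: [606.7, -275.6, 82.1]
tcp_rot: [-3.142, -0.0, -1.301]
contact_force: [0.2, 0.4, 0.0]
opening: 0.504
grasp_force: 0.0
```

carry_out(
  targets=[
    {"dp":[0,0,-10],"yaw":0},
    {"dp":[0,0,-30],"yaw":0},
    {"dp":[0,0,-60],"yaw":0},
    {"dp":[0,0,-100],"yaw":0},
    {"dp":[0,-30,-140],"yaw":0},
    {"dp":[0,-60,-160],"yaw":0},
    {"dp":[0,-60,-160],"yaw":0},
    {"dp":[0,-60,-160],"yaw":0},
  ],
)

```text
clock: 24.35
eef_pos: [663.6, -259.3, 242.1]
tcp_rot: [3.141, 0.0, -1.3]
contact_force: [-0.4, -0.6, 0.1]
opening: 0.502
grasp_force: 0.0
```

```bash
python3 - <<'E'
from wf import *
s=r.sense(); print(s['eef_pos'],s['contact_force'],s['clock'])
I=imgs()
print(wf(I['side']))
a=cv2.resize(I['side'][115:210,220:295,::-1].astype(np.uint8),(450,570),interpolation=3)
b=cv2.resize(I['top'][170:240,245:345,::-1].astype(np.uint8),(350,245),interpolation=3)
cv2.imwrite('pics/end.png',np.hstack([a,np.pad(b,((0,325),(0,0),(0,0)))]))
E
```

```text
[ 663.59522625 -259.3464456   242.09357708] [-0.41976076 -0.59097161  0.08438175] 24.35
(array([509.85603138, -35.46221279,  -2.12547315]), np.float64(0.14027307241075068))
```

View pics/end.png

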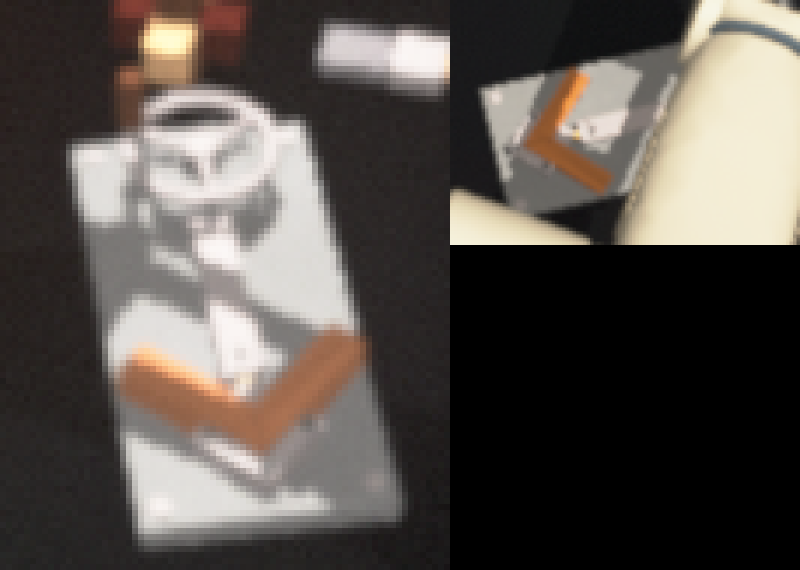

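```bash
python3 - <<'E'
from fit import *
im=r.grab_frame('top').astype(float)
u=w2p('top',[[510,-36,44]])[0]; print(u)
M={'top':(np.clip((im[...,0]-im[...,2]-15)/70,0,1)[186:228,258:296],np.array([258,186]))}
print(fit(M,[(a,b,c,d,20,44) for a,b,c,d,_,_ in Lboxes(26,110,24)],[510,-36,-2.133]))
E
```

```text
[269.58935321 209.6866482 ]
(array([510.96261926, -36.75633025,  -2.1572863 ]), np.float64(0.022200472928153032))
```

```bash
python3 -c "
from rig import r
print(r.sign_off())"
```

```text
the job is handed in; nothing more can be done
None
```

The job is handed in. The broad wooden corner is clamped home in the V stop at about 15–17 N jaw force, judged from the rise at the crank. The wheel is released, the robot is clear, and the arm touched nothing else on the table.

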